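# Open the child-resistant cap of the studio's lamp-oil can

### The job

Open the child-resistant cap of the flat-sided metal can in the wooden cradle: push the cap down hard and, keeping it down, turn it counterclockwise (seen from above) by about 70 degrees to unlock it, then let go so that it springs up and sits loose on its neck. Do not shift or tip the round can with the similar cap.

Things in the scene. Friction and masses are not known exactly. Their poses are not given: they have to be found in the camera images.
- cap_top (a point): Centre of the top of the cap to open: black, ribbed, round, 42 mm across, 30 mm tall, here 186 mm above the table; z up, x along the cap's ridge. Below it 18 mm of bare neck (32 mm across), then the can's flat top. Can: metal, 64 x 106 x 130 mm, cap 24 mm off its centre along the long side, fixed in a plywood cradle screwed to the table. Nothing else within 60 mm of the cap's axis.
- cap_turn (a joint): Turn of that cap, rad: 0 closed, grows counterclockwise seen from above, stop at 1.4 (80 degrees). A lug blocks it after 0.1 unless the cap is down 4.5 mm or more; kept down it turns against slight friction (0.06 N m), is unlocked beyond 1.1 (63 degrees), and stays at the angle where it is left.
- cap_lift (a joint): Height of that cap above its closed place, m: 0 closed, negative pushed down, stop at -0.0105. A spring lifts it with 9 N at 0, 13 N at -0.0045, 18.5 N at the stop. Locked, it cannot rise above 0; unlocked and let go it springs up to 0.008 and stays captive there (it does not come off).
- drum: The wrong can, to be left alone: a round metal can, 80 mm across, 184 mm tall with the same kind of cap on its centre, loose on the table, about 1 kg. Origin: centre of its underside, z up.
Not all that is in view belongs to the job. There is more than one size of the part that bears cap_top; the job needs the smaller.

How it is judged:
By the outcome, as a careful person would: the job done as asked, in the order asked, and still so for the second after the job is handed in, with the robot touching nothing.
It also fails if it takes over 32 s, if anything falls off the work surface, if the arm or the gripper's body presses on something with over 40 N, if the wrist force passes 120 N, or if a joint passes its speed limit or range.

### The arm

A 7-joint arm with a two-finger parallel gripper is mounted at the origin on the work surface. World frame = base frame: x ahead of the robot, y to its left, z up, the work surface at z = 0. Lengths are in m, angles in rad, forces in N, time in s.
With the tool pointing down it reaches from about 0.425 to 0.925 m from the base axis. Payload 6.8 kg.
Tool frame: the origin (TCP) lies at the very end of the fingers, on their centre line; the grasp point (between the pads) lies 19 mm behind it (bot.grip_depth is the distance from the TCP to the grasp point, in m); z points along the fingers, y is the direction in which the jaws open and shut (so a half turn about z gives the same grasp; the last joint's range is limited). The gripper opens to 85 mm and grips with 20 to 120 N. Pads are 22 mm wide; open, the fingers measure 114 mm over their backs; the gripper's body (76 mm by 85 mm) begins 54 mm behind the grasp point. The pads swing forward as they close: fully open they stand 13 mm farther back than shut.
Start: joints at [-1.416, 0.477, 0.022, 1.555, -0.011, 1.109, -0.083], TCP at [0.175, 0.652, 0.231] pointing down, gripper open.
Joint ranges: [-2.96, 2.96], [-0.34, 2.1], [-1.41, 1.46], [0.24, 2.44], [-1.37, 4.51], [0.17, 1.92], [-2.96, 2.96]. Speed limits (rad/s): [2.39, 2.39, 3.14, 3.14, 3.14, 3.14, 3.14].

### API

Orientations are given as a unit quaternion [w, x, y, z].
In Python, from station import bot gives the robot as it stands.
- The arm moves only by the tool step_arm, never from a script. Its argument "increments" is a list of rows, each a list of 7 numbers: the shift along the world's x, y, z in m, then the turn, a rotation vector about the world's x, y, z in degrees, then the gripper command: -1 is fully open, 1 is shut, values between are in proportion. In form: [[dx, dy, dz, rx, ry, rz, fingers], ...]. A call has 1 to 10 rows; each row is the pose to reach, as a shift and turn from the pose commanded when the call began; what a row does not reach only later rows make up. A row lasts 1/12 s, in which the tool goes at most 41.7 mm and 7.16 degrees, less where a joint would pass 70% of its speed; a pose out of reach is approached as far as the arm can. A call with a gripper value outside its range is refused whole. The fingers move at their own pace and stop on an object; "force" is the grip in N (left out, the last holds). Time passes only in rows, so rows that repeat a pose let the fingers close. It gives the time, the measured TCP pose, the force and the opening at its end, in the units of the state.
- bot.get_obs(): the state, without advancing time (a new reading comes with each control period).
- bot.read_camera(name): name is "scene" or "top"; returns a dict with "color" (400x640x3 uint8, red, green, blue), "intrinsics" (3x3 intrinsics, pixels), "extrinsics" (4x4, takes a point from camera to world coordinates). Camera axes: x right, y up, looking along -z (the intrinsics and any distortion apply to the point x, -y, -z); pixel columns grow to the right and rows downward; lengths in m; the calibration is good to about 2 mm. A picture is of the moment at which its call begins. There is no depth.
- bot.hand_in(): hands the job in, once; it reports no verdict.
Trained networks look in the newest picture that a camera, given by its name, has taken for a name from the list of things; names that differ only in an ending like _2 or _b are one class to them, and where a whole thing is asked for, a point or a joint stands for the part that bears it (a point fixed in the world has none). Each returns a list of dicts, best first, with "conf" (0 to 1); they miss things now and then, are a little off and sometimes report something else, mostly with a low value. They report only what shows in the picture. A call takes as long as a camera call. They do not tell look-alikes from the thing itself.
- bot.recognise(thing, camera): "location" ([column, row] as shares, 0 to 1, of the picture: columns of its width, rows of its height, amid what is visible of it).
- bot.place_of(thing, camera): "location" ([column, row] as shares, 0 to 1, of the picture: columns of its width, rows of its height: a listed point, or the origin of a listed thing).
The state is a dict: "t": time; "q": joint angles; "joint_vel": joint speeds; "joint_torque": joint torques, N m; "eef_pos": TCP position; "tool_rot": TCP orientation; "contact_force": force on the tool from outside, world axes, zero at the start; "torque": the same for the moment, N m; "gripper_width": opening from 0.0 (shut) to 1.0 (fully open).
Only numpy, scipy, OpenCV 4.12 (cv2) and the standard library are available. Lean on these libraries where they do the work, as an engineer would, in place of code of your own. Each camera call takes 0.05 s, during which the arm holds its last target.

## Working session

There is one attempt and no reset: what is moved stays moved. The work goes in short steps, Python scripts to look and compute and a tool call to move; the robot and the scene stay as the last step left them, time stands still between calls to the robot, and variables do not carry over. Pictures are saved under pics/ and viewed, and the job is handed in when it is done.

Besides the shell and the picture viewer there is one more tool, called after "Emit:" by a JSON object that holds its "op" and its "data", one argument or row to a line. step_arm: Moves the arm, as the interface text tells. Its arguments: {"type":"object","properties":{"increments":{"type":"array","items":{"type":"array","items":{"type":"number"}}},"force":{"type":"number"}},"required":["increments"]}

```bash
mkdir -p pics
cat > h.py <<'E'
from station import bot
import cv2,numpy as np
def snap(c,n):
    r=bot.read_camera(c); cv2.imwrite(f'pics/{n}.png',r['color'][:,:,::-1]); return r
def ray(r,px):
    K=np.array(r['intrinsics']);E=np.array(r['extrinsics'])
    d=np.linalg.inv(K)@[px[0],px[1],1]; d=np.array([d[0],-d[1],-d[2]])
    return E[:3,3],E[:3,:3]@d
def atz(r,px,z):
    o,d=ray(r,px); return o+d*(z-o[2])/d[2]
def proj(r,p):
    K=np.array(r['intrinsics']);E=np.array(r['extrinsics'])
    c=E[:3,:3].T@(np.array(p)-E[:3,3]); v=K@[c[0],-c[1],-c[2]]; return v[:2]/v[2]
E
python3 - <<'E'
from h import *
o=bot.get_obs();print(o)
for c in('scene','top'):
    r=snap(c,c+'0'); print(c,r['extrinsics'],r['intrinsics'])
    for t in('cap_top','drum'):
        for f in(bot.place_of,bot.recognise):
            for d in f(t,c)[:4]:
                p=np.array(d['location'])*[640,400]
                print(t,f.__name__,d['conf'],p.round(1),atz(r,p,.186).round(4),atz(r,p,0).round(4))
E
```

```text
{'t': 0.0, 'q': array([-1.41609252,  0.47777826,  0.02235869,  1.55646751, -0.01150222,
        1.10932759, -0.08309767]), 'joint_vel': array([-0.0017473 ,  0.00036475, -0.00030849, -0.00073312, -0.00110464,
        0.00011086, -0.00095874]), 'joint_torque': array([-1.51179916e-04, -5.96462345e+01,  1.60774235e+00, -2.81192529e+01,
        1.25378167e-02,  9.33478499e-03, -3.80357719e-06]), 'eef_pos': array([0.17522615, 0.65122907, 0.23033397]), 'tool_rot': array([-4.94685333e-05,  1.31021092e-01,  9.91379148e-01, -9.24811763e-04]), 'contact_force': array([ 0.19345166, -0.41735332, -0.81961696]), 'torque': array([-0.04948665,  0.01338816, -0.07590733]), 'gripper_width': 1.0023136643307093}
scene [[ 0.12351802 -0.57905054  0.80588075  1.23085047]
 [ 0.99212064  0.08922399 -0.08795294 -0.07703729]
 [-0.02097469  0.81039469  0.58550876  0.66604483]
 [ 0.          0.          0.          1.        ]] [[519.10862879   0.         325.32175933]
 [  0.         519.10862879 194.66689539]
 [  0.           0.           1.        ]]
cap_top call 0.83 [238.  107.6] [ 0.2367 -0.1458  0.186 ] [-0.1
[... 548 characters left out ...]
0702016]
 [-0.99936491 -0.01850728  0.03045103  0.0216015 ]
 [ 0.02893376  0.07735427  0.99658374  1.06819239]
 [ 0.          0.          0.          1.        ]] [[444.38261556   0.         322.35128609]
 [  0.         444.38261556 194.54143076]
 [  0.           0.           1.        ]]
cap_top call 0.96 [376.3 143.2] [ 0.5768 -0.1164  0.186 ] [ 0.6126 -0.1455  0.    ]
cap_top call 0.57 [395.5 237.2] [ 0.3873 -0.149   0.186 ] [ 0.3831 -0.185   0.    ]
cap_top call 0.98 [394.6 234.5] [ 0.3926 -0.1474  0.186 ] [ 0.3896 -0.183   0.    ]
cap_top call 0.58 [374.7 143. ] [ 0.5773 -0.1132  0.186 ] [ 0.6132 -0.1416  0.    ]
drum call 0.85 [248.3 199.3] [0.4682 0.1415 0.186 ] [0.4811 0.1668 0.    ]
```

View pics/scene0.png

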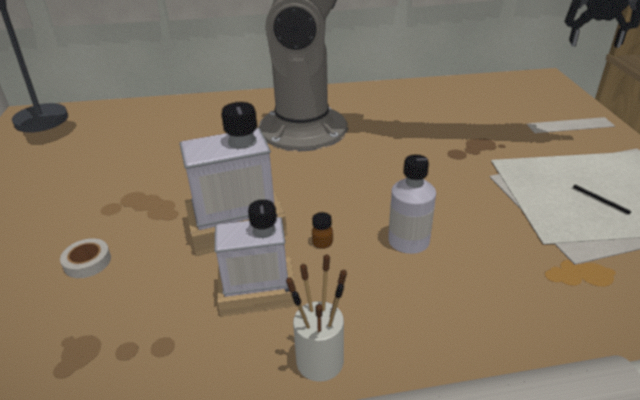

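View pics/top0.png

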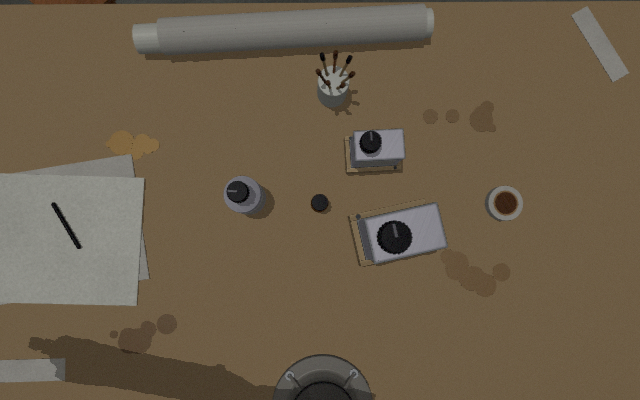

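The smaller can is the front one: its cap is at about (371,142) in the top view and (262,208) in the scene view. The drum is at (240,193) in the top view. I'll zoom in to measure.

Run:
```python
import cv2
a=cv2.imread('pics/top0.png')[115:185,330:420];b=cv2.imread('pics/scene0.png')[190:300,205:305]
cv2.imwrite('pics/z1.png',cv2.resize(cv2.convertScaleAbs(a,alpha=2),None,fx=8,fy=8,interpolation=2))
cv2.imwrite('pics/z2.png',cv2.resize(cv2.convertScaleAbs(b,alpha=2),None,fx=5,fy=5,interpolation=2))
```

```text
(no output)
```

View pics/z1.png

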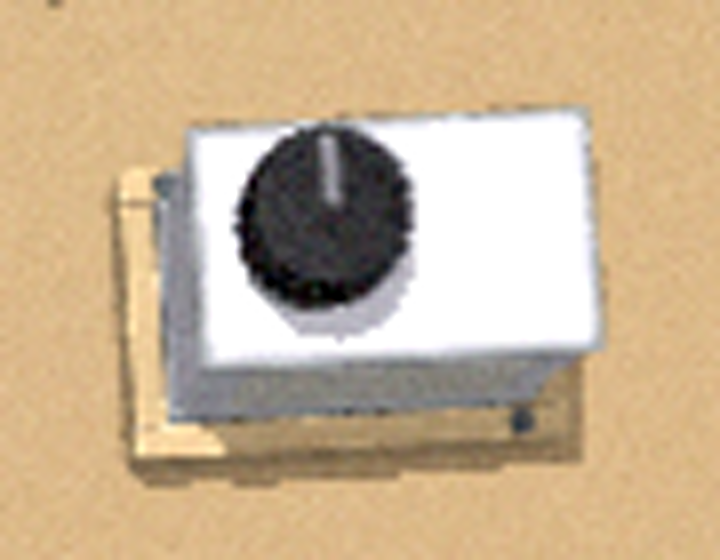

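View pics/z2.png

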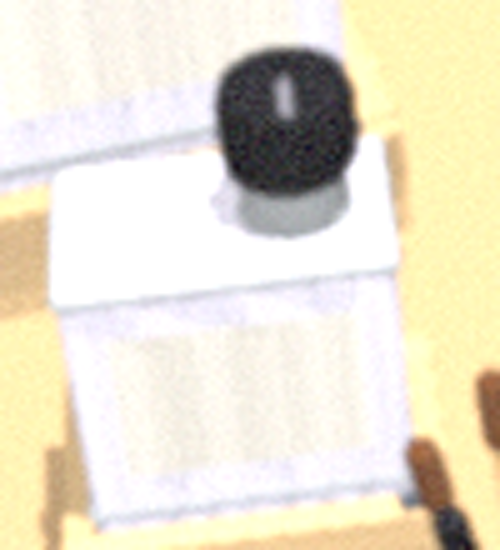

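Run:
```python
from h import *
rt=bot.read_camera('top');rs=bot.read_camera('scene')
pt=((328.5)/8-.5+330,206.5/8-.5+115)
P=atz(rt,pt,.186);print(pt,P)
for dz in(0,):print('scene proj zoomed',(proj(rs,P)-[205,190]+.5)*5)
def outl(r,off,s,c,z):
    a=np.linspace(0,2*np.pi,36);q=np.array([(proj(r,[c[0]+.021*np.cos(t),c[1]+.021*np.sin(t),z])-off+.5)*s for t in a]);return q.min(0),q.max(0)
for z in(.186,.156):print(outl(rt,[330,115],8,P,z),outl(rs,[205,190],5,P,z))
# ridge dir & can long side
f=lambda x,y,z:atz(rt,(x/8-.5+330,y/8-.5+115),z)
d=f(325,137,.186)-f(333,203,.186);print('mark',d,np.degrees(np.arctan2(d[1],d[0])))
for a,b in(((190,128),(580,108)),((208,366),(600,347))):
    d=f(*b,.138)-f(*a,.138);print('long',np.linalg.norm(d),np.degrees(np.arctan2(d[1],d[0])))
D=atz(rt,(237.5,191.5),.184+.048 if 0 else .184);print('drumcap',D)
```

```text
(370.5625, 140.3125) [ 0.58288268 -0.10492695  0.186     ]
scene proj zoomed [287.65042978  78.69198311]
(array([245.68237821, 124.41928182]), array([411.41718149, 288.66009963])) (array([219.2909827 ,  38.62154953]), array([355.55925529, 120.56470094]))
(array([232.56720724, 149.92940105]), array([392.97480377, 308.95069597])) (array([229.55996143, 113.88931757]), array([362.89373156, 197.22994872]))
mark [0.01690517 0.00153256 0.        ] 5.1800599718862825
long 0.1046105986208861 -87.85209889793215
long 0.10459423174897864 -88.14288383010602
drumcap [0.48432122 0.16306378 0.184     ]
```

Emit:
{"op": "step_arm", "data": {
  "increments": [
    [0.01,-0.01,0.03,0,0,-6,-1],
    [0.03,-0.03,0.06,0,0,-12,-1],
    [0.06,-0.055,0.08,0,0,-18,-1],
    [0.09,-0.08,0.1,0,0,-24,-1],
    [0.12,-0.105,0.1,0,0,-30,-1],
    [0.15,-0.13,0.1,0,0,-36,-1],
    [0.18,-0.155,0.1,0,0,-42,-1],
    [0.205,-0.18,0.1,0,0,-48,-1],
    [0.23,-0.205,0.1,0,0,-54,-1],
    [0.255,-0.23,0.1,0,0,-60,-1]
  ]
}}

```text
t: 1.43
eef_pos: [0.4315, 0.4204, 0.3316]
tool_rot: [-0.0, 0.611, 0.791, 0.0]
contact_force: [0.4, -0.1, -0.2]
gripper_width: 0.995
```

Emit:
{"op": "step_arm", "data": {
  "increments": [
    [0.02,-0.03,0,0,0,-6,-1],
    [0.04,-0.06,0,0,0,-12,-1],
    [0.06,-0.09,0,0,0,-18,-1],
    [0.08,-0.12,0,0,0,-24,-1],
    [0.1,-0.155,0,0,0,-30,-1],
    [0.115,-0.19,0,0,0,-36,-1],
    [0.13,-0.22,0,0,0,-42,-1],
    [0.14,-0.255,0,0,0,-48,-1],
    [0.15,-0.29,0,0,0,-54,-1],
    [0.16,-0.32,0,0,0,-60,-1]
  ]
}}

```text
t: 2.27
eef_pos: [0.5907, 0.099, 0.3317]
tool_rot: [0.0, 0.925, 0.379, 0.0]
contact_force: [0.3, 0.3, 0.9]
gripper_width: 1.0
```

Emit:
{"op": "step_arm", "data": {
  "increments": [
    [0,-0.03,0,0,0,0,-1],
    [0,-0.06,0,0,0,0,-1],
    [-0.002,-0.09,0,0,0,0,-1],
    [-0.004,-0.12,0,0,0,0,-1],
    [-0.006,-0.15,-0.01,0,0,0,-1],
    [-0.007,-0.18,-0.03,0,0,0,-1],
    [-0.007,-0.204,-0.05,0,0,0,-1],
    [-0.007,-0.204,-0.07,0,0,0,-1],
    [-0.007,-0.204,-0.07,0,0,0,-1]
  ]
}}

```text
t: 3.02
eef_pos: [0.5808, -0.1035, 0.258]
tool_rot: [-0.001, 0.925, 0.381, -0.003]
contact_force: [-0.8, 1.1, 0.0]
gripper_width: 0.999
```

Run:
```python
from h import *
r=snap('scene','s1');r2=snap('top','t1');o=bot.get_obs();print(o['eef_pos'],o['q'],proj(r,o['eef_pos']))
a=cv2.imread('pics/s1.png')[80:300,160:380]
cv2.imwrite('pics/s1z.png',cv2.resize(cv2.convertScaleAbs(a,alpha=1.8),None,fx=2.7,fy=2.7))
```

```text
[ 0.58330084 -0.10142451  0.26127939] [-0.47820518  0.37264912  0.71529041  1.7613932  -0.27013234  1.10926699
 -0.46072078] [259.67703818 163.95498885]
```

View pics/s1z.png

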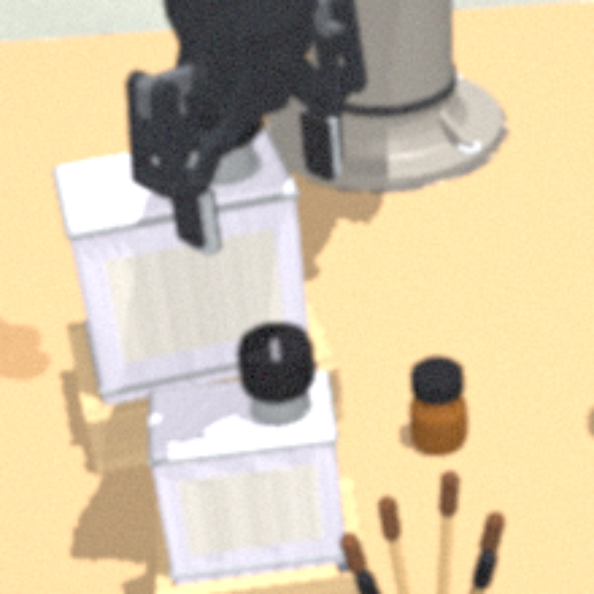

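The open jaws are centred on the cap, which sits at about (276,362) in the zoom, and the fingers have clear space. Next I'll descend.

Emit:
{"op": "step_arm", "data": {
  "increments": [
    [0,0,-0.02,0,0,0,-1],
    [0,0,-0.045,0,0,0,-1],
    [0,0,-0.07,0,0,0,-1],
    [0,0,-0.09,0,0,0,-1],
    [0,0,-0.1,0,0,0,-1],
    [0,0,-0.108,0,0,0,-1],
    [0,0,-0.108,0,0,0,-1],
    [0,0,-0.108,0,0,0,-1]
  ]
}}

```text
t: 3.78
eef_pos: [0.5843, -0.1019, 0.1544]
tool_rot: [0.0, 0.924, 0.383, 0.001]
contact_force: [0.2, -0.4, -0.3]
gripper_width: 1.001
```

Run:
```python
from h import *
r=snap('scene','s2');r2=snap('top','t2');o=bot.get_obs();print(o['eef_pos'],o['contact_force'])
a=cv2.imread('pics/s2.png')[140:290,185:335];b=cv2.imread('pics/t2.png')[80:230,290:440]
cv2.imwrite('pics/s2z.png',cv2.resize(cv2.convertScaleAbs(np.hstack([a,b]),alpha=1.8),None,fx=2.6,fy=2.6))
```

```text
[ 0.58440944 -0.10223261  0.15476416] [ 0.32409886 -0.3302694  -0.62568235]
```

View pics/s2z.png

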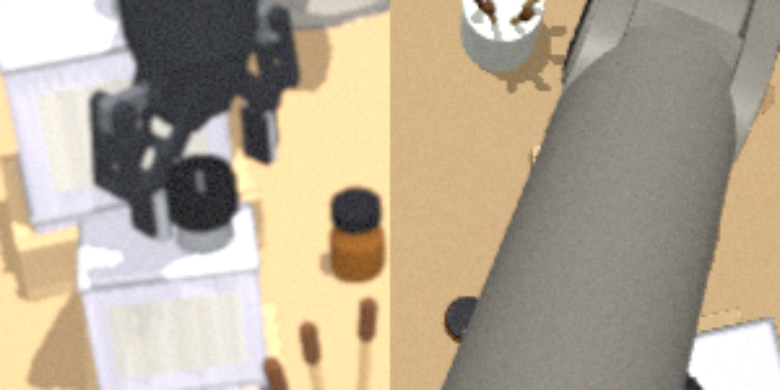

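Emit:
{"op": "step_arm", "data": {
  "increments": [
    [0,0,0,0,0,0,0],
    [0,0,0,0,0,0,0.3],
    [0,0,0,0,0,0,0.6],
    [0,0,0,0,0,0,1],
    [0,0,0,0,0,0,1],
    [0,0,0,0,0,0,1],
    [0,0,0,0,0,0,1]
  ],
  "force": 30
}}

```text
t: 4.47
eef_pos: [0.5864, -0.105, 0.1552]
tool_rot: [0.003, 0.924, 0.381, 0.003]
contact_force: [6.5, -6.3, 2.2]
gripper_width: 0.481
```

Run:
```python
from h import *
r=snap('scene','s3');o=bot.get_obs();print(o['eef_pos'],o['contact_force'],o['torque'],o['gripper_width'])
a=cv2.imread('pics/s3.png')[140:290,185:335]
cv2.imwrite('pics/s3z.png',cv2.resize(cv2.convertScaleAbs(a,alpha=1.8),None,fx=3.6,fy=3.6))
```

```text
[ 0.58642213 -0.1050072   0.15521619] [ 6.50154159 -6.09318787  2.982794  ] [-1.11431402 -1.13101909  0.01200863] 0.48193986562391206
```

View pics/s3z.png

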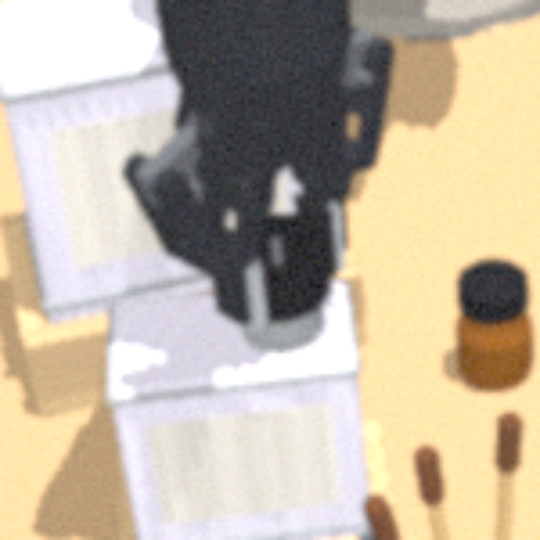

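Emit:
{"op": "step_arm", "data": {
  "increments": [
    [0.002,-0.002,0,0,0,0,1],
    [0.0025,-0.0025,0,0,0,0,1],
    [0.0025,-0.0025,0,0,0,0,1],
    [0.0025,-0.0025,-0.003,0,0,0,1],
    [0.0025,-0.0025,-0.006,0,0,0,1],
    [0.0025,-0.0025,-0.009,0,0,0,1],
    [0.0025,-0.0025,-0.011,0,0,0,1],
    [0.0025,-0.0025,-0.011,0,0,0,1],
    [0.0025,-0.0025,-0.011,0,0,0,1]
  ],
  "force": 100
}}

```text
t: 5.27
eef_pos: [0.5865, -0.1051, 0.1448]
tool_rot: [-0.0, 0.924, 0.382, 0.001]
contact_force: [-6.8, 0.7, 18.8]
gripper_width: 0.462
```

Run:
```python
from h import *
r=snap('scene','s4');o=bot.get_obs();print(o['eef_pos'],o['contact_force'],o['torque'],o['gripper_width'],o['q'])
a=cv2.imread('pics/s4.png')[140:290,185:335]
cv2.imwrite('pics/s4z.png',cv2.resize(cv2.convertScaleAbs(a,alpha=1.8),None,fx=3.6,fy=3.6))
```

```text
[ 0.58651017 -0.10503874  0.14483686] [-6.24169201  1.51461628 19.33126404] [ 0.31259057  1.37560885 -0.09204884] 0.46135699773259725 [-0.40034965  0.51118122  0.6382081   1.86419801 -0.38645609  0.89011358
 -0.36306157]
```

View pics/s4z.png

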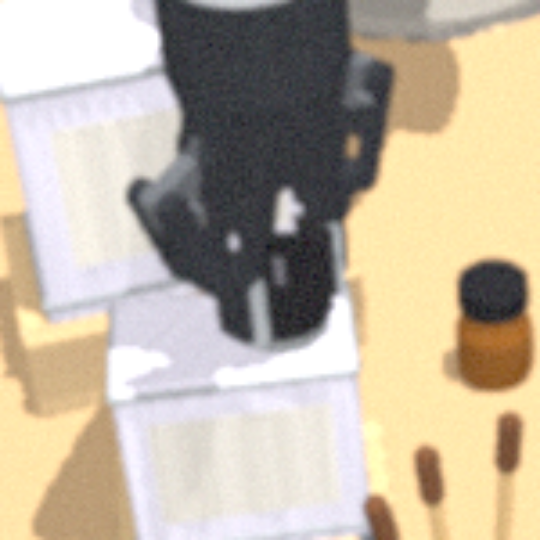

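Emit:
{"op": "step_arm", "data": {
  "increments": [
    [-0.0015,0,0,0,0,5,1],
    [-0.0015,0,0,0,0,10,1],
    [-0.0015,0,0,0,0,15,1],
    [-0.0015,0,0,0,0,20,1],
    [-0.0015,0,0,0,0,25,1],
    [-0.0015,0,0,0,0,30,1],
    [-0.0015,0,0,0,0,35,1],
    [-0.0015,0,0,0,0,35,1]
  ]
}}

```text
t: 5.98
eef_pos: [0.5852, -0.1044, 0.1449]
tool_rot: [0.0, 0.765, 0.644, 0.001]
contact_force: [-6.3, 2.8, 18.4]
gripper_width: 0.47
```

Run:
```python
from h import *
r=snap('scene','s5');o=bot.get_obs();print(o['eef_pos'],o['contact_force'],o['torque'],o['gripper_width'],o['q'])
a=cv2.imread('pics/s5.png')[140:290,185:335]
cv2.imwrite('pics/s5z.png',cv2.resize(cv2.convertScaleAbs(a,alpha=1.8),None,fx=3.6,fy=3.6))
```

```text
[ 0.58515304 -0.10438706  0.14485737] [-5.51927255  2.99944472 17.60545617] [0.56151415 1.25555671 0.07471909] 0.4651683467528066 [-0.28929903  0.47454751  0.47902278  1.86064914 -0.28172199  0.87118712
  0.15286436]
```

View pics/s5z.png

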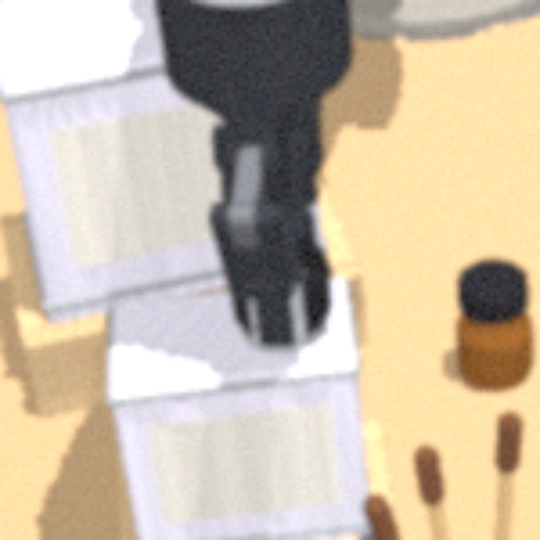

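Emit:
{"op": "step_arm", "data": {
  "increments": [
    [-0.001,0,0,0,0,5,1],
    [-0.001,0,0,0,0,10,1],
    [-0.001,0,0,0,0,15,1],
    [-0.001,0,0,0,0,20,1],
    [-0.001,0,0,0,0,25,1],
    [-0.001,0,0,0,0,30,1],
    [-0.001,0,0,0,0,35,1],
    [-0.001,0,0,0,0,39,1],
    [-0.001,0,0,0,0,39,1],
    [-0.001,0,0,0,0,39,1]
  ]
}}

```text
t: 6.87
eef_pos: [0.5836, -0.1046, 0.1448]
tool_rot: [0.0, 0.508, 0.861, 0.001]
contact_force: [-7.3, 2.3, 18.3]
gripper_width: 0.468
```

Run:
```python
from h import *
r=snap('scene','s6');o=bot.get_obs();print(o['eef_pos'],o['tool_rot'],o['contact_force'],o['torque'],o['gripper_width'])
a=cv2.imread('pics/s6.png')[140:290,185:335]
cv2.imwrite('pics/s6z.png',cv2.resize(cv2.convertScaleAbs(a,alpha=1.8),None,fx=3.6,fy=3.6))
```

```text
[ 0.58356319 -0.10462292  0.14483573] [1.31050250e-04 5.08073022e-01 8.61313638e-01 7.77226970e-04] [-8.10106253  1.60024749 19.03225675] [0.38758725 1.62487773 0.07128244] 0.46849554048962816
```

View pics/s6z.png

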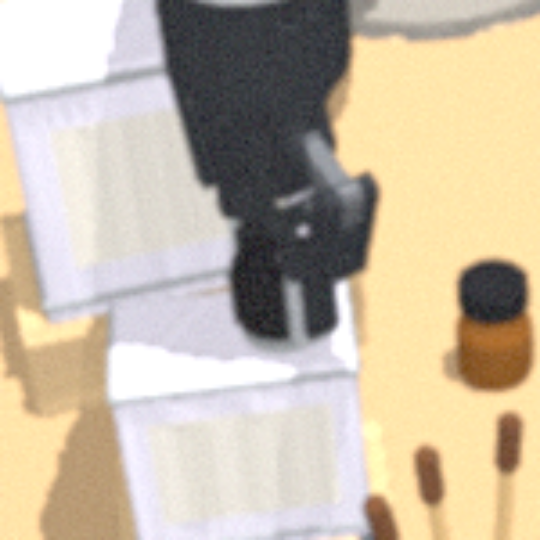

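Emit:
{"op": "step_arm", "data": {
  "increments": [
    [0,0,0,0,0,0,-1],
    [0,0,0,0,0,0,-1],
    [0,0,0,0,0,0,-1],
    [0,0,0,0,0,0,-1],
    [0,0,0.02,0,0,0,-1],
    [0,0,0.05,0,0,0,-1],
    [0,0,0.08,0,0,0,-1],
    [0,0,0.11,0,0,0,-1],
    [0,0,0.14,0,0,0,-1],
    [0,0,0.16,0,0,0,-1]
  ]
}}

```text
t: 7.75
eef_pos: [0.5841, -0.105, 0.3052]
tool_rot: [0.001, 0.508, 0.861, 0.001]
contact_force: [0.3, -1.1, 0.1]
gripper_width: 1.002
```

Run:
```python
from h import *
r=snap('scene','s7');o=bot.get_obs();print(o['t'],o['eef_pos'],o['contact_force'])
a=cv2.imread('pics/s7.png')[190:300,205:305];cv2.imwrite('pics/s7z.png',cv2.resize(cv2.convertScaleAbs(a,alpha=2),None,fx=5,fy=5,interpolation=2))
```

```text
7.8 [ 0.58573406 -0.10531343  0.30860748] [ 2.38399846 -0.3846505   2.98581147]
```

View pics/s7z.png

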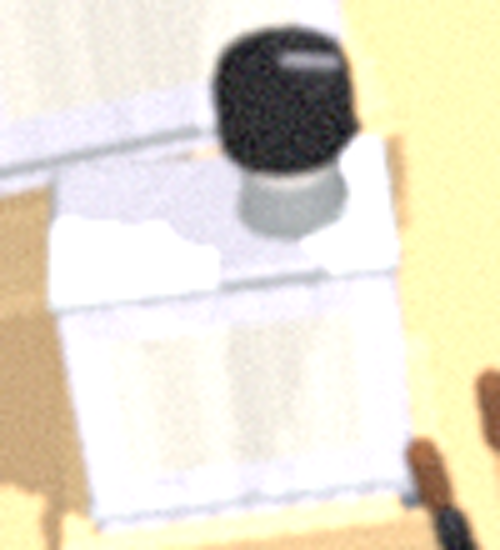

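View pics/s7.png

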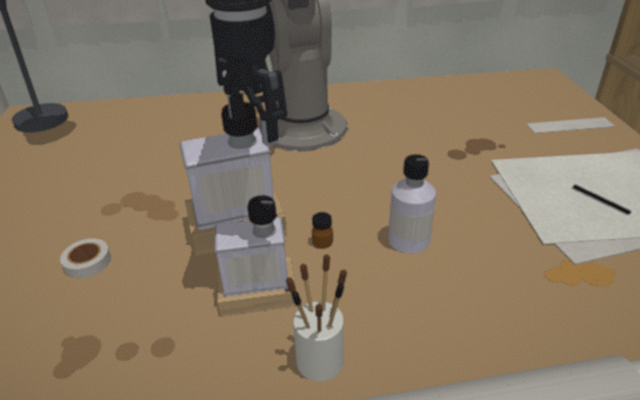

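The cap now stands about 4 px (roughly 8 mm) higher and its mark has turned towards +y. The drum hasn't moved and the gripper is clear. I'll hand it in.

```bash
python3 -c "
from station import bot
print(bot.hand_in())"
```

```text
the job is handed in; nothing more can be done
None
```

The cap on the smaller flat-sided can is unlocked and has sprung up loose on its neck. I handed the job in at about 7.8 s.

- **What I did:** I gripped the cap with 100 N and pushed it down about 10 mm, against roughly 19 N. Keeping it down, I turned it about 74° counterclockwise, with only about 0.07 N m measured. Then I let go and rose clear.
- **Last checks:** In the scene camera the cap stands about 8 mm higher than at the start. Its mark has turned from pointing along +x to about +y, and the round can is where it was. The gripper is open and about 0.1 m above the cap, touching nothing.
- **Disagreements:** The network's position for the cap was about 1 cm off from my own measurement in the picture, so I used mine. The two cameras also differed by 2–3 mm. The gripper therefore closed about 3 mm off centre, which gave side forces of 5–10 N. I corrected most of that with small shifts, but about 8 N remained while turning.

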